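# Guard down, drill locked on

### The arm

A 6-joint arm with a two-finger parallel gripper is mounted at the origin on a cart in front of the work surface, level with it; the furniture and walls round the work are solid. World frame = base frame: x ahead of the robot, y to its left, z up, the work surface at z = 0. Lengths are in m, angles in rad, forces in N, time in s.
With the tool pointing down it reaches from about 0.275 to 1 m from the base axis. Payload 8.4 kg.
Tool frame: the origin (TCP) lies where the fingers leave the gripper's body, on its centre line; the fingertips stand 73 mm ahead of it and the grasp point (between the pads) lies 54 mm ahead of it; z points along the fingers, x is the direction in which the jaws open and shut, and the axes are right-handed (so a half turn about z gives the same grasp; the last joint's range is limited). The gripper opens to 85 mm and grips with 20 to 120 N. Pads are 22 mm wide; open, the fingers measure 114 mm over their backs; the gripper's body (76 mm by 85 mm) begins 54 mm behind the grasp point. The pads swing forward as they close: fully open they stand 13 mm farther back than shut.
Start: joints at [-1.345, 0.353, 1.633, -0, 1.155, -0.002], TCP at [0.141, -0.609, 0.304] pointing down, gripper open.
Joint ranges: [-2.63, 2.63], [-0.92, 2.1], [0.06, 2.66], [-1.3, 4.44], [0, 2.69], [-3.02, 3.02]. Speed limits (rad/s): [2.22, 2.22, 2.79, 3.14, 3.14, 3.14].

### API

Orientations are given as a rotation vector (axis times angle).
In Python, from rig import robot gives the robot as it stands.
- The arm moves only by the shell command python3 -m pendant 'ROWS' [FORCE]. ROWS is JSON, a list of rows, each a list of 7 numbers: the shift along the tool's x, y, z in mm, then the turn, a rotation vector about the tool's x, y, z in degrees, then the closure, from -1 (fully open) to 1 (shut). In form: [[dx, dy, dz, rx, ry, rz, grip], ...]. A call has 1 to 8 rows; each row is the pose to reach, as a shift and turn from the pose commanded when the call began, along the tool's axes at that moment; what a row does not reach only later rows make up. A row lasts 1/10 s, in which the tool goes at most 50 mm and 8.59 degrees, less where a joint would pass 70% of its speed; a pose out of reach is approached as far as the arm can. A call with a gripper value outside its range is refused whole. The fingers move at their own pace and stop on an object; FORCE is the grip in N (left out, the last holds). Time passes only in rows, so rows that repeat a pose let the fingers close. It gives the time, the measured TCP pose, the force and the opening at its end, in the units of the state.
- robot.read_state(): the state, without advancing time (a new reading comes with each control period).
- robot.get_image(name): name is "scene" or "top" or "wrist"; returns a dict with "color" (384x512x3 uint8, red, green, blue), "intrinsics" (3x3 intrinsics, pixels), "cam_to_world" (4x4, takes a point from camera to world coordinates). Camera axes: x right, y up, looking along -z (the intrinsics and any distortion apply to the point x, -y, -z); pixel columns grow to the right and rows downward; lengths in m; the calibration is good to about 2 mm. The wrist camera is an equidistant fisheye: a pixel r from the principal point sees the ray r / f radians off the axis. A picture is of the moment at which its call begins. There is no depth.
- robot.finish_job(): hands the job in, once; it reports no verdict.
The state is a dict: "t": time; "qpos": joint angles; "qd": joint speeds; "effort": joint torques, N m; "tcp_pos": TCP position; "ee_rot": TCP orientation; "wrist_force": force on the tool from outside, world axes, zero at the start; "ft_torque": the same for the moment, N m; "opening": opening from 0.0 (shut) to 1.0 (fully open).
Only numpy, scipy, OpenCV 4.12 (cv2) and the standard library are available. Lean on these libraries where they do the work, as an engineer would, in place of code of your own. Each camera call takes 0.05 s, during which the arm holds its last target. There are 200 camera calls.

### The job

A hand drill is clamped on its side in a bench stand for hands-free running. Swing its chip guard fully down over the chuck first; then squeeze the trigger right in, push the lock-on button behind the handle down while the trigger is squeezed, and ease the trigger off with the button still down, so that the drill stays locked on when you let go. Leave the small things lying around it where they are.

Things in the scene. Friction and masses are not known exactly. Their poses are not given: they have to be found in the camera images.
- bench_drill: Grey pistol drill lying on its side, fixed in a bench stand. Origin on the bench top below the trigger; z up, +x along the level handle from its foot to the motor housing, +y where the chuck points. Handle: x -99 to 32 mm, y -27 to +9, z 67 to 103. Housing and chuck lie along y at x = 64, top at 118 mm; base plate from x = 20. All of it is smooth and slippery.
- trigger_face (a point): Centre of the outer face of the black trigger on the handle's chuck side; at rest at (0, 27, 85) mm in the drill's frame. Face 30 mm along x, 30 mm high, free space before and below it. Squeezed towards -y against the handle's flat back (y = -27 mm): 54 mm over handle back and trigger at rest, 42 mm fully squeezed.
- trigger (a joint): Travel of the trigger, m: 0 = out (off), 0.012 = fully squeezed. Spring return, 3 N rising to 8 N. When let go with the lock button down it comes back only to about 0.007 and is held there: locked on.
- button_top (a point): Centre of the top of the black lock-on button, 24 mm (x) by 18 mm (y), against the handle's back: at (0, -38, 79) mm in the drill's frame, covering y -47 to -29. A fingertip lying on the handle's back opposite the trigger is right above it. Pressed straight down, its top ends at z = 70 mm; the lug below it has its top at 67 mm.
- lock_button (a joint): Travel of the lock button, m: 0 = up, 0.009 = fully down. Spring return, 2 to 5 N. Blocked after 1 mm unless the trigger is squeezed past 0.010. Down and the trigger eased, it is caught at about 0.008. If it is let up before the trigger is eased, it springs up and nothing locks. Squeezing the trigger fully again frees it.
- guard (a joint): Angle of the chip guard in rad: 0 = fully down (level over the chuck), larger = swung up (1.5 at most). The stiff hinge holds it where it is left; about 1 to 3 N at the tab moves it.
- guard_tab (a point): Top of the black finger tab (24 x 26 mm, 6 mm thick) in the middle of the free edge of the guard, 110 mm from the hinge line. The guard is a flat dark steel frame with a clear window, 100 x 84 mm; fully down its tab is 134 mm above the bench.
- guard_hinge (a point): Middle of the guard's hinge line, parallel to the drill's y axis, behind the chuck: at (121, 122, 131) mm in the drill's frame. From here the guard reaches towards -x when down; its free edge rises as it opens.
- loose_screw: Loose steel screw, 40 mm long, 10 mm high, lying on the bench by the handle; bystander.
- loose_plug: Loose grey wall plug, 36 mm long, 13 mm high, lying on the bench by the handle; bystander.
- pencil: Yellow pencil, 136 mm long, lying on the bench beyond the foot of the handle; bystander.
- tape_roll: Brown packing tape roll lying flat, 99 mm across, 48 mm high; bystander.
- bag_sealer: Fixed bench equipment, not used: blue bag sealer, 371 mm long (away from the robot), 80 mm wide, up to 140 mm high, on the bench to the right of the drill. Keep the arm clear of it; pass over it well above its top.

How it is judged:
By the outcome, as a careful person would: the job done as asked, in the order asked, and still so for the second after the job is handed in, with the robot touching nothing.
It also fails if it takes over 45 s, if anything falls off the work surface, if the arm or the gripper's body presses on something with over 40 N, if the wrist force passes 120 N, or if a joint passes its speed limit or range.

## Working session

There is one attempt and no reset: what is moved stays moved. The work goes in short steps, Python scripts to look and compute and a shell command to move; the robot and the scene stay as the last step left them, time stands still between calls to the robot, and variables do not carry over. Pictures are saved under pics/ and viewed, about 8 in all and at most 12, crops included, and the job is handed in when it is done.

```bash
ls; mkdir -p pics
python3 - <<'E'
from rig import robot
import cv2,numpy as np,pickle
s=robot.read_state(); print(s)
d={}
for n in("scene","top"):
    im=robot.get_image(n); d[n]=im
    cv2.imwrite(f"pics/{n}0.png",cv2.resize(im["color"][:,:,::-1],(768,576),interpolation=cv2.INTER_CUBIC)); print(n,im["intrinsics"],im["cam_to_world"], [k for k in im])
pickle.dump(d,open("im0.pkl","wb"))
E
```

```text
pics
{'t': 0.0, 'qpos': array([-1.34539642e+00,  3.53646152e-01,  1.63412486e+00,  1.53101983e-05,
        1.15518022e+00, -2.41382957e-03]), 'qd': array([-2.42097750e-04, -3.07105132e-05,  1.68249701e-03, -4.68605459e-04,
       -1.38506007e-03, -7.98208619e-05]), 'effort': array([ 3.64986110e-03, -6.05236530e+01, -3.42056036e+01,  3.87881232e-05,
        9.39180551e-03, -2.78488656e-06]), 'tcp_pos': array([ 0.14106885, -0.60849677,  0.30316682]), 'ee_rot': array([-2.45885761e+00,  1.95402814e+00,  1.65335205e-03]), 'wrist_force': array([-0.02689833, -0.55731648, -0.04945728]), 'ft_torque': array([-0.02569739,  0.03752718, -0.01311491]), 'opening': 0.9994282765647462}
scene [[450.39442589   0.         253.35383337]
 [  0.         450.39442589 186.25941186]
 [  0.           0.           1.        ]] [[ 0.0200557  -0.85096991  0.52483138  1.22014233]
 [ 0.9997754   0.01347312 -0.01635948  0.05949172]
 [ 0.00685031  0.5250416   0.851049    1.27936863]
 [ 0.          0.          0.          1.        ]] ['color', 'intrinsics', 'cam_to_world']
top [[395.06024548   0.         256.8503203 ]
 [  0.         395.06024548 193.41482815]
 [  0.           0.           1.        ]] [[ 0.00951723  0.98775769 -0.15570539  0.34757228]
 [-0.99994941  0.00990808  0.00173426  0.10636312]
 [ 0.00325577  0.155681    0.98780202  1.08332826]
 [ 0.          0.          0.          1.        ]] ['color', 'intrinsics', 'cam_to_world']
```

View pics/top0.png

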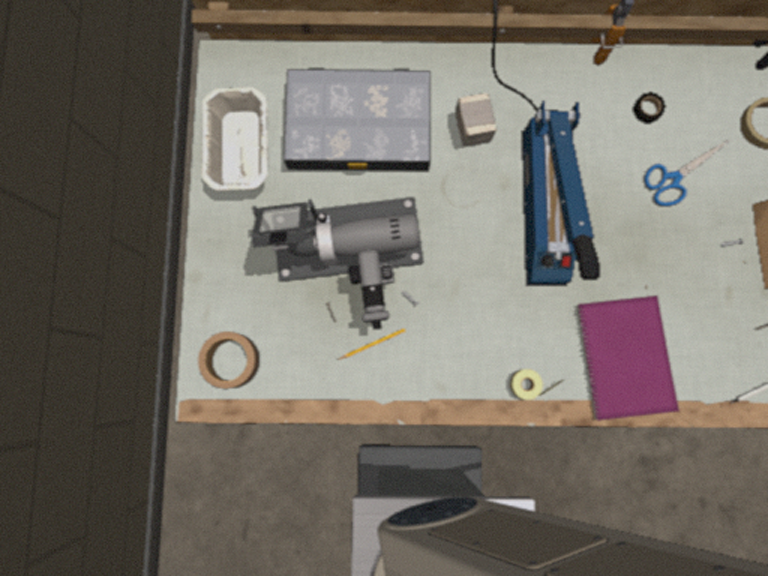

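View pics/scene0.png

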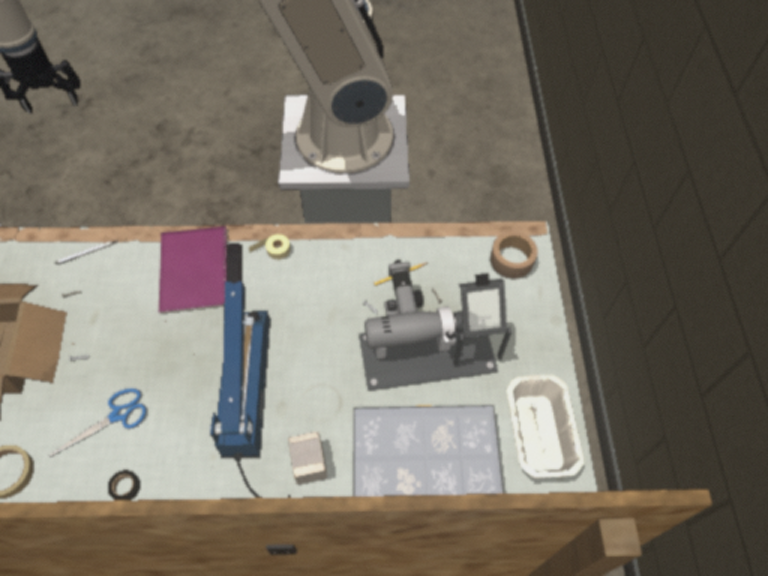

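Top view: the drill's handle points towards the robot around (373,300), the chuck is on the left, and the guard is at about (283,225), partly open. Pencil, screw and plug lie near the handle. Next I'll look at enlarged crops.

```bash
cat > h.py <<'E'
import numpy as np,cv2,pickle
from scipy.spatial.transform import Rotation as R
def ray(im,u,v,fish=False):
    K=im["intrinsics"];T=im["cam_to_world"]
    x=(u-K[0,2])/K[0,0];y=(v-K[1,2])/K[1,1]
    if fish:
        r=np.hypot(x,y);s=np.sin(r)/max(r,1e-9);d=np.array([x*s,-y*s,-np.cos(r)])
    else: d=np.array([x,-y,-1])
    return T[:3,3],T[:3,:3]@d
def plane(im,u,v,z,fish=False):
    o,d=ray(im,u,v,fish);return o+d*(z-o[2])/d[2]
def proj(im,p,fish=False):
    K=im["intrinsics"];T=im["cam_to_world"];c=T[:3,:3].T@(np.array(p)-T[:3,3]);c=np.array([c[0],-c[1],-c[2]])
    if fish:
        r=np.hypot(c[0],c[1]);th=np.arctan2(r,c[2]);return K[0,2]+K[0,0]*th*c[0]/r,K[1,2]+K[1,1]*th*c[1]/r
    return K[0,2]+K[0,0]*c[0]/c[2],K[1,2]+K[1,1]*c[1]/c[2]
def two(r1,r2):
    (a,d),(b,e)=r1,r2;t=np.linalg.lstsq(np.c_[d,-e],b-a,rcond=None)[0]
    p,q=a+d*t[0],b+e*t[1];return (p+q)/2,np.linalg.norm(p-q)
def crop(im,x0,x1,y0,y1,k,name):
    cv2.imwrite(name,cv2.resize(im["color"][y0:y1,x0:x1,::-1],None,fx=k,fy=k,interpolation=cv2.INTER_CUBIC))
E
python3 - <<'E'
from h import *
d=pickle.load(open("im0.pkl","rb"))
crop(d["top"],160,290,125,240,5,"pics/tc.png")
crop(d["scene"],230,350,165,265,5,"pics/sc.png")
a=cv2.imread("pics/tc.png");b=cv2.imread("pics/sc.png")
a=cv2.resize(a,None,fx=.615,fy=.615);b=cv2.resize(b,None,fx=.6667,fy=.6667)
print(a.shape,b.shape)
h=max(a.shape[0],b.shape[0]);o=np.zeros((h,a.shape[1]+b.shape[1],3),np.uint8);o[:a.shape[0],:a.shape[1]]=a;o[:b.shape[0],a.shape[1]:]=b
cv2.imwrite("pics/both.png",o)
E
```

```text
(354, 400, 3) (333, 400, 3)
```

View pics/tc.png

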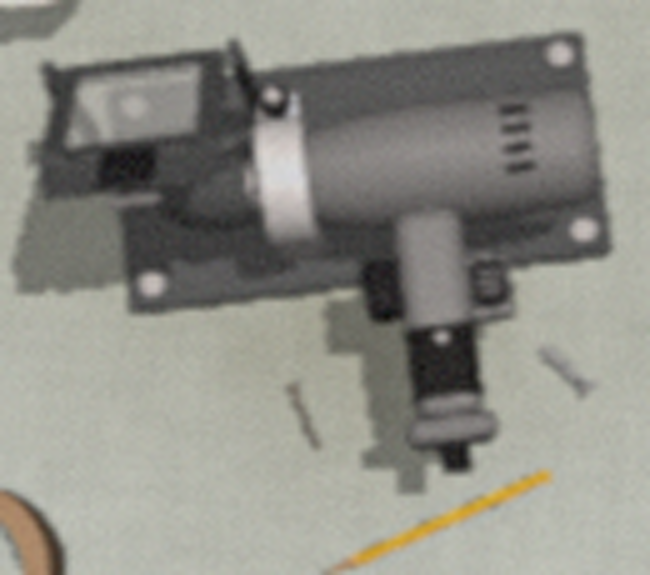

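Crop of the top view (5×, offset 160,125): trigger at about (380,290), button at about (492,283), handle back edge at (470,290), guard tab at (127,165).

Run:
```python
from h import *
d=pickle.load(open("im0.pkl","rb"));t=d["top"];s=d["scene"]
P=lambda u,v,z:plane(t,160+u/5,125+v/5,z)
a=P(130,312,.01);b=P(608,252,.01);e=a-b;yaw=np.arctan2(-e[0],e[1]);print("plate",a,b,np.linalg.norm(e),np.degrees(yaw))
a=P(48,68,.01)
for n,q in dict(hL=(403,270,.085),hR=(467,265,.085),trig=(365,290,.1),but=(492,283,.079)).items(): print(n,P(*q))
top=P(436,330,.103);foot=P(455,440,.085);print("handle",top,foot)
tab,err=two(ray(t,160+127/5,125+165/5),ray(s,482/1.5,279/1.5));print("tab",tab,err)
Rz=R.from_euler('z',yaw).as_matrix()
but=P(492,283,.079); o=but-Rz@[0,-.038,.079]
o2=P(365,290,.085)-Rz@[0,.027,.085]; print("origin est",o,o2)
for oo in(o,o2): print("hinge",oo+Rz@[.121,.122,.131])
o=(o+o2)/2;o[2]=0
for nm,p in dict(trig=[0,.027,.085],but=[0,-.038,.079],h=[.121,.122,.131],foot=[-.099,-.009,.103],f2=[-.099,-.027,.103],f3=[.03,-.027,.103]).items():
    u,v=proj(t,o+Rz@p);print(nm,(u-160)*5,(v-125)*5)
h=o+Rz@[.121,.122,.131]; print("tab rel hinge",Rz.T@(tab-h))
```

```text
plate [0.53157795 0.29985095 0.01      ] [0.56797818 0.03638365 0.01      ] 0.2659699143803183 7.866096889920232
hL [0.54205833 0.14677267 0.085     ]
hR [0.54501333 0.11387335 0.085     ]
trig [0.52863875 0.16522448 0.1       ]
but [0.5368497  0.10088718 0.079     ]
handle [0.50800255 0.12896346 0.103     ] [0.45446402 0.11898048 0.085     ]
tab [0.56441094 0.26838716 0.21238759] 0.002238556734810036
origin est [ 5.31649078e-01  1.38529620e-01 -4.16333634e-17] [ 5.35095969e-01  1.39376418e-01 -4.16333634e-17]
hinge [0.63481382 0.27594154 0.131     ]
hinge [0.63826071 0.27678834 0.131     ]
trig 365.7610246514679 293.30933544138816
but 491.211243014549 279.7165402884632
h 142.789807796061 63.73809625662432
foot 459.17308114310333 472.07855289197624
f2 495.0728376060377 467.4873524278622
f3 462.4695456359676 215.94948943632872
tab rel hinge [-0.07253948  0.00196838  0.08138759]
```

View pics/sc.png

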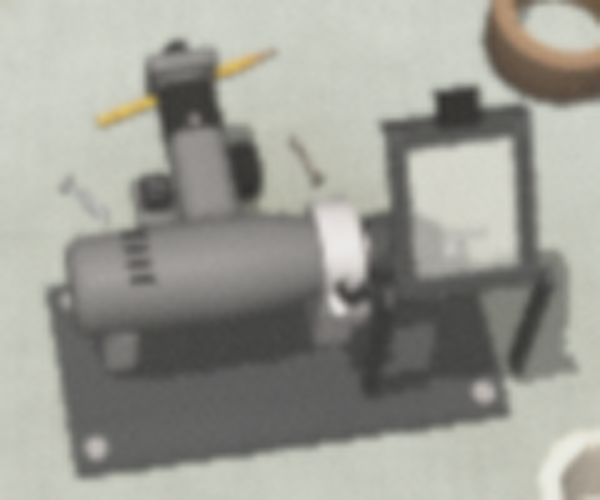

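```bash
cat >> h.py <<'E'
O=np.array([.533,.139,0]);YAW=np.radians(7.9)
def go(robot,tip,L=73,o=None,yaw=None):
    o=O if o is None else o;yaw=YAW if yaw is None else yaw
    """tip in drill mm -> delta in tool frame mm, deg; tool x along drill +-y, pointing down"""
    s=robot.read_state();C=R.from_rotvec(s["ee_rot"]).as_matrix()
    w=o+R.from_euler('z',yaw).as_matrix()@(np.array(tip)/1000);tcp=w+[0,0,L/1000]
    for sg in(1,-1):
        x=sg*np.array([-np.sin(yaw),np.cos(yaw),0]);z=np.array([0,0,-1.]);T=np.c_[x,np.cross(z,x),z]
        print(sg,"tcp",tcp.round(4),"d",(C.T@(tcp-s["tcp_pos"])*1000).round(1),"rot",np.degrees(R.from_matrix(C.T@T).as_rotvec()).round(2))
def where(robot,L=73,o=None,yaw=None):
    o=O if o is None else o;yaw=YAW if yaw is None else yaw
    s=robot.read_state();C=R.from_rotvec(s["ee_rot"]).as_matrix();D=R.from_euler('z',yaw).as_matrix()
    print("t",round(s["t"],2),"tip drill mm",(D.T@(s["tcp_pos"]+C[:,2]*L/1000-o)*1000).round(1),"F drill",(D.T@s["wrist_force"]).round(2),"open mm",round(s["opening"]*85,2),"tool in drill",(D.T@C).round(2).tolist())
E
python3 - <<'E'
from h import *
from rig import robot
where(robot);print(robot.read_state()["tcp_pos"])
go(robot,[121-60,122,131+125]);go(robot,[0,-6,200])
E
```

```text
t 0.1 tip drill mm [-490.9 -686.5  230.2] F drill [-0.15  0.48 -0.64] open mm 84.84 tool in drill [[0.09, -1.0, -0.0], [-1.0, -0.09, 0.0], [-0.0, -0.0, -1.0]]
[ 0.14108383 -0.6085077   0.30321744]
1 tcp [0.5767 0.2682 0.329 ] d [-755.7 -622.3  -24.8] rot [-1.1000e-01  0.0000e+00 -1.7485e+02]
-1 tcp [0.5767 0.2682 0.329 ] d [-755.7 -622.3  -24.8] rot [0.   0.07 5.15]
1 tcp [0.5338 0.1331 0.273 ] d [-633.7 -550.1   31.1] rot [-1.1000e-01  0.0000e+00 -1.7485e+02]
-1 tcp [0.5338 0.1331 0.273 ] d [-633.7 -550.1   31.1] rot [0.   0.07 5.15]
```

```bash
python3 -m pendant '[[-30,-25,-30,0,0,1,1],[-67,-55,-50,0,0,2,1],[-105,-86,-60,0,0,3,1],[-143,-118,-60,0,0,5,1],[-182,-150,-60,0,0,5,1],[-220,-181,-60,0,0,5,1],[-258,-213,-60,0,0,5,1],[-297,-244,-60,0,0,5,1]]' 20
python3 - <<'E'
from h import *
from rig import robot
where(robot);print(robot.read_state()["qpos"])
go(robot,[121-60,122,131+125])
E
```

```text
t: 0.9
tcp_pos: [0.3119, -0.2628, 0.3638]
ee_rot: [-2.371, 2.061, -0.0]
wrist_force: [1.8, -0.1, 0.2]
opening: 0.004
t 0.9 tip drill mm [-274.2 -367.6  290.8] F drill [ 1.72 -0.39  0.23] open mm 0.35 tool in drill [[0.0, -1.0, 0.0], [-1.0, -0.0, -0.0], [0.0, -0.0, -1.0]]
[-7.03942340e-01 -6.18515433e-02  1.98859179e+00  1.69976701e-04
  1.21461717e+00  7.26827185e-01]
1 tcp [0.5767 0.2682 0.329 ] d [-488.9 -336.2   34.9] rot [ 1.0000e-02 -2.0000e-02 -1.7988e+02]
-1 tcp [0.5767 0.2682 0.329 ] d [-488.9 -336.2   34.9] rot [-0.02 -0.    0.12]
```

```bash
python3 -m pendant '[[-40,-27,0,0,0,0,1],[-80,-55,0,0,0,0,1],[-120,-82,0,0,0,0,1],[-160,-110,0,0,0,0,1],[-200,-138,0,0,0,0,1],[-240,-165,0,0,0,0,1],[-280,-192,0,0,0,0,1],[-318,-219,0,0,0,0,1]]' && python3 -m pendant '[[-40,-28,0,0,0,0,1],[-80,-55,10,0,0,0,1],[-120,-82,20,0,0,0,1],[-150,-102,27,0,0,0,1],[-165,-113,32,0,0,0,1],[-171,-117,35,0,0,0,1],[-171,-117,35,0,0,0,1]]'
python3 - <<'E'
from h import *
from rig import robot
im=robot.get_image("wrist");pickle.dump(im,open("w1.pkl","wb"))
where(robot);print(robot.read_state()["qpos"])
crop(im,0,512,0,384,1.5,"pics/w1.png");print(im["intrinsics"],im["cam_to_world"])
go(robot,[121-60,122,131+125])
E
```

```text
t: 1.7
tcp_pos: [0.4842, 0.0831, 0.3637]
ee_rot: [2.373, -2.059, -0.0]
wrist_force: [-0.0, -2.0, 0.3]
opening: 0.001
t: 2.4
tcp_pos: [0.5755, 0.2662, 0.3281]
ee_rot: [2.371, -2.058, -0.001]
wrist_force: [-1.1, 0.1, 0.1]
opening: 0.001
t 2.45 tip drill mm [ 59.4 119.5 255.7] F drill [ 0.1  -0.05  0.33] open mm -0.02 tool in drill [[0.0, -1.0, -0.0], [-1.0, -0.0, -0.0], [0.0, 0.0, -1.0]]
[ 4.30177767e-01  3.45679817e-01  1.58699020e+00 -3.85647881e-04
  1.21008114e+00  1.86082079e+00]
[[297.31863964   0.         253.32637611]
 [  0.         297.31863964 187.33622392]
 [  0.           0.           1.        ]] [[ 0.1395591   0.93891797  0.31457322  0.65673736]
 [-0.99021275  0.13187832  0.0456818   0.27841877]
 [ 0.00140608 -0.31786972  0.94813336  0.39838154]
 [ 0.          0.          0.          1.        ]]
1 tcp [0.5767 0.2682 0.329 ] d [-2.5 -1.6 -0.3] rot [ 6.0000e-02  9.0000e-02 -1.7986e+02]
-1 tcp [0.5767 0.2682 0.329 ] d [-2.5 -1.6 -0.3] rot [ 0.06 -0.04  0.14]
```

View pics/w1.png

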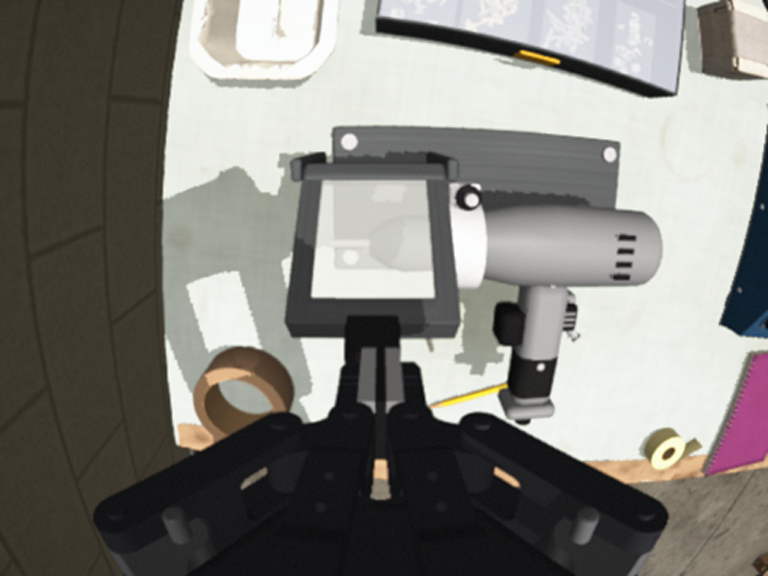

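The fingertips stand over the guard tab (373,330), laterally aligned with it. Next I push it down along its arc.

```bash
python3 -m pendant '[[0,0,20,0,0,0,1],[0,0,32,0,0,0,1],[0,0,40,0,0,0,1],[5,5,47,0,0,0,1],[0,11,54,0,0,0,1],[0,16,61,0,0,0,1],[0,21,68,0,0,0,1],[0,26,77,0,0,0,1]]' && python3 -m pendant '[[0,4,8,0,0,0,1],[0,9,16,0,0,0,1],[0,12,26,0,0,0,1],[0,15,36,0,0,0,1],[0,17,43,0,0,0,1],[0,17,46,0,0,0,1],[0,17,48,0,0,0,1],[0,17,48,0,0,0,1]]'
python3 - <<'E'
from h import *
from rig import robot
where(robot)
E
```

```text
t: 3.25
tcp_pos: [0.5497, 0.2631, 0.2517]
ee_rot: [-2.372, 2.059, -0.0]
wrist_force: [0.5, 1.2, 0.6]
opening: 0.004
t: 4.05
tcp_pos: [0.5329, 0.2604, 0.2061]
ee_rot: [2.371, -2.06, -0.001]
wrist_force: [-10.3, -3.6, 26.1]
opening: -0.0
t 4.05 tip drill mm [ 16.5 120.3 133.1] F drill [-10.73  -2.13  26.12] open mm -0.02 tool in drill [[0.0, -1.0, -0.0], [-1.0, -0.0, -0.0], [0.0, 0.0, -1.0]]
```

```bash
python3 -m pendant '[[0,0,-20,0,0,0,1],[0,0,-60,0,0,0,1],[45,5,-70,0,0,0,1],[90,10,-70,0,0,0,-0.65],[120,15,-70,0,0,0,-0.65],[126,16,-70,0,0,0,-0.65],[126,16,-70,0,0,0,-0.65],[126,16,-70,0,0,0,-0.65]]'
python3 - <<'E'
from h import *
from rig import robot
im=robot.get_image("wrist");pickle.dump(im,open("w2.pkl","wb"))
where(robot)
crop(im,0,512,0,384,1.5,"pics/w2.png");print(im["cam_to_world"])
E
```

```text
t: 4.85
tcp_pos: [0.5352, 0.1342, 0.2738]
ee_rot: [-2.372, 2.06, 0.0]
wrist_force: [0.2, 0.2, -0.5]
opening: 0.821
t 4.9 tip drill mm [  1.5  -4.7 200.7] F drill [-0.31  0.58  0.25] open mm 70.52 tool in drill [[0.0, -1.0, -0.0], [-1.0, -0.0, 0.0], [-0.0, 0.0, -1.0]]
[[ 1.39008600e-01  9.39419390e-01  3.13317441e-01  6.16323858e-01]
 [-9.90291139e-01  1.31783139e-01  4.42342075e-02  1.46254057e-01]
 [ 2.64516492e-04 -3.16424420e-01  9.48617687e-01  3.44142297e-01]
 [ 0.00000000e+00  0.00000000e+00  0.00000000e+00  1.00000000e+00]]
```

View pics/w2.png

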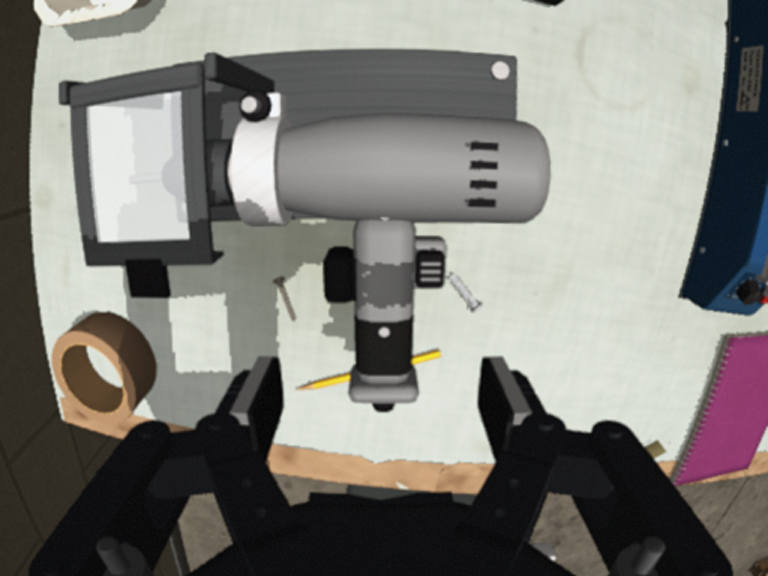

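Guard lies level over the chuck (tab at (148,278)). Button centre is at about (430,268), trigger spans (325–355, 247–302), and the handle edges are at x=356 and 413.

Run:
```python
from h import *
im=pickle.load(open("w2.pkl","rb"));D=R.from_euler('z',YAW).as_matrix()
def q(n,u,v,z): print(n,(D.T@(plane(im,u/1.5,v/1.5,z,True)-O)*1000).round(1))
q("button c (0,-38,79)",430.5,268,.079);q("button far R",444,250,.079);q("button near L",417,285,.079)
q("trig face far (15,27,100)",326,253,.1);q("trig near (-15,27)",326,300,.1)
q("trig face z85",325,275,.085);
for v in(300,340): q("handle L y9",356,v,.085);q("handle R y-27",413,v,.085);q(" R at100",413,v,.1)
q("foot (-99,..)",384,402,.085)
q("plate R far",516,56,.01);q("plate hole",501,70,.01)
q("tab z134",148,278,.134)
```

```text
button c (0,-38,79) [  3.7 -36.   79. ]
button far R [ 15.3 -44.   79. ]
button near L [ -7.5 -27.8  79. ]
trig face far (15,27,100) [ 18.8  26.3 100. ]
trig near (-15,27) [ -9.7  27.3 100. ]
trig face z85 [ 0.9 29.2 85. ]
handle L y9 [-15.4  10.4  85. ]
handle R y-27 [-15.4 -25.1  85. ]
 R at100 [ -9.6 -23.9 100. ]
handle L y9 [-43.1  10.9  85. ]
handle R y-27 [-43.1 -25.9  85. ]
 R at100 [-35.7 -24.6 100. ]
foot (-99,..) [-91.2  -7.4  85. ]
plate R far [ 150.7 -106.6   10. ]
plate hole [138.5 -94.7  10. ]
tab z134 [ 15.  122.1 134. ]
```

```bash
python3 -m pendant '[[0,-2.5,10,0,0,0,-0.88],[0,-2.5,30,0,0,0,-0.88],[0,-2.5,55,0,0,0,-0.88],[0,-2.5,80,0,0,0,-0.88],[0,-2.5,100,0,0,0,-0.88],[0,-2.5,112,0,0,0,-0.88],[0,-2.5,117,0,0,0,-0.88],[0,-2.5,117,0,0,0,-0.88]]' 20
python3 - <<'E'
from h import *
from rig import robot
where(robot)
im=robot.get_image("wrist");crop(im,0,512,0,384,1.5,"pics/w3.png")
E
```

```text
t: 5.7
tcp_pos: [0.5374, 0.1342, 0.1563]
ee_rot: [2.372, -2.059, -0.001]
wrist_force: [0.2, -0.3, -1.3]
opening: 0.939
t 5.7 tip drill mm [ 3.7 -5.4 83.3] F drill [ 0.16 -0.35 -1.25] open mm 79.85 tool in drill [[0.0, -1.0, -0.0], [-1.0, -0.0, -0.0], [0.0, 0.0, -1.0]]
```

View pics/w3.png

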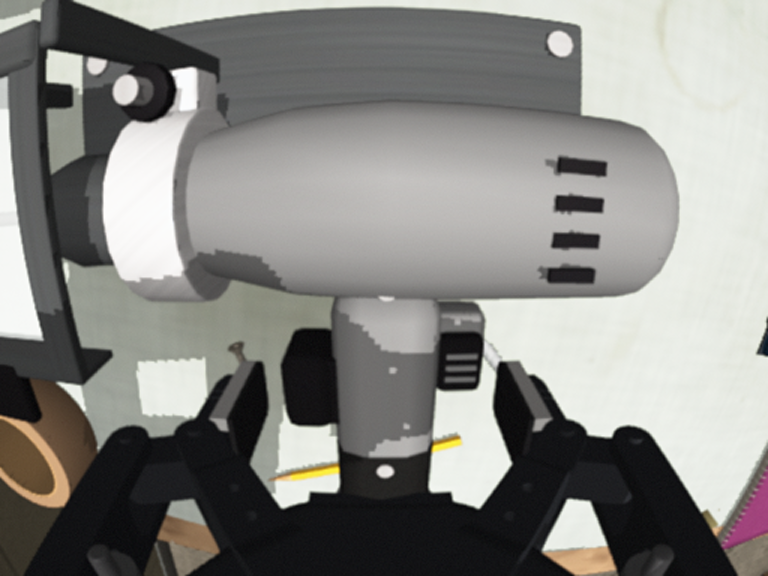

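The fingers straddle the handle, with trigger (285–335, 330–425) and button (460,360) between them and nothing touching. Closing at 20 N.

```bash
python3 -m pendant '[[-0.8,0,0,0,0,0,-0.5],[-0.8,0,0,0,0,0,-0.3],[-0.8,0,0,0,0,0,-0.1],[-0.8,0,0,0,0,0,0.1],[-0.8,0,0,0,0,0,0.1],[-0.8,0,0,0,0,0,0.1]]' 20
python3 - <<'E'
from h import *
from rig import robot
where(robot)
E
```

```text
t: 6.35
tcp_pos: [0.5381, 0.1354, 0.158]
ee_rot: [-2.37, 2.059, -0.001]
wrist_force: [-0.3, 5.4, 5.7]
opening: 0.483
t 6.35 tip drill mm [ 4.7 -4.2 85. ] F drill [0.4  5.38 5.68] open mm 41.06 tool in drill [[0.0, -1.0, 0.0], [-1.0, -0.0, 0.0], [-0.0, -0.0, -1.0]]
```

```bash
python3 -m pendant '[[-0.5,0,2,0,0,0,0.1],[-0.5,0,4,0,0,0,0.1],[-0.5,0,5,0,0,0,0.1],[-0.5,0,5,0,0,0,0.1]]' 30
python3 - <<'E'
from h import *
from rig import robot
where(robot)
E
python3 -m pendant '[[0,0,2,0,0,0,0.1],[0,0,4,0,0,0,0.1],[0,0,4,0,0,0,0.1]]'
python3 - <<'E'
from h import *
from rig import robot
where(robot)
E
```

```text
t: 6.75
tcp_pos: [0.5392, 0.1355, 0.1547]
ee_rot: [-2.369, 2.058, -0.004]
wrist_force: [-3.0, 0.8, 22.8]
opening: 0.476
t 6.75 tip drill mm [ 6.  -4.2 81.7] F drill [-2.89  1.25 22.8 ] open mm 40.5 tool in drill [[0.0, -1.0, 0.0], [-1.0, -0.0, 0.0], [-0.0, -0.0, -1.0]]
t: 7.05
tcp_pos: [0.54, 0.1356, 0.1512]
ee_rot: [-2.367, 2.057, -0.006]
wrist_force: [-2.0, 0.4, 25.8]
opening: 0.479
t 7.05 tip drill mm [ 7.  -4.3 78.2] F drill [-1.95  0.66 25.77] open mm 40.71 tool in drill [[0.0, -1.0, 0.01], [-1.0, -0.0, 0.0], [-0.0, -0.01, -1.0]]
```

```bash
python3 -m pendant '[[0,2,2,0,0,0,0.1],[0,3,3,0,0,0,0.1],[0,3,4,0,0,0,0.1],[0,3,4,0,0,0,0.1]]' 20
python3 - <<'E'
from h import *
from rig import robot
where(robot)
im=robot.get_image("wrist");crop(im,160,400,180,360,3.2,"pics/w4.png")
E
```

```text
t: 7.45
tcp_pos: [0.5394, 0.1356, 0.1486]
ee_rot: [-2.364, 2.054, -0.012]
wrist_force: [2.4, -0.6, 31.9]
opening: 0.482
t 7.45 tip drill mm [ 6.8 -4.2 75.6] F drill [ 2.27 -0.96 31.85] open mm 40.98 tool in drill [[0.0, -1.0, 0.01], [-1.0, -0.0, 0.0], [-0.0, -0.01, -1.0]]
```

View pics/w4.png

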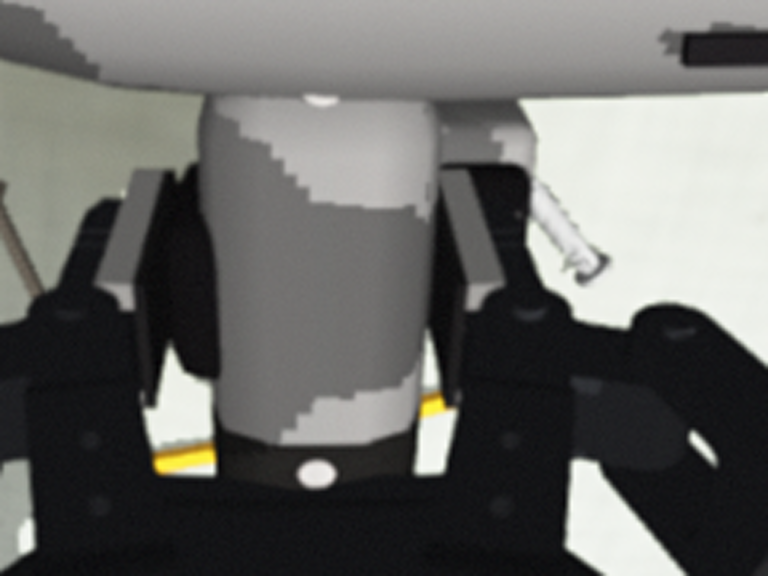

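Finger lies on the handle's back right over the button; the button's travel is hidden. I'll check the moment to tell friction from button contact.

```bash
cat > w.py <<'E'
from h import *
from rig import robot
where(robot);s=robot.read_state();D=R.from_euler('z',YAW).as_matrix()
print("moment drill",(D.T@s["ft_torque"]).round(3),s["qpos"].round(3))
E
python3 w.py; python3 -m pendant '[[0,0,1,0,0,0,0.1],[0,0,2,0,0,0,0.1],[0,0,2,0,0,0,0.1]]' 20; python3 w.py
```

```text
t 7.5 tip drill mm [ 6.7 -4.2 75.6] F drill [ 2.33 -0.64 31.05] open mm 40.62 tool in drill [[0.0, -1.0, 0.01], [-1.0, -0.0, 0.0], [-0.0, -0.01, -1.0]]
moment drill [ 0.062 -0.482 -0.161] [ 2.440e-01  4.410e-01  1.910e+00 -1.000e-03  7.790e-01  1.675e+00]
t: 7.8
tcp_pos: [0.5394, 0.1356, 0.1467]
ee_rot: [-2.364, 2.054, -0.012]
wrist_force: [2.2, 0.2, 33.6]
opening: 0.481
t 7.8 tip drill mm [ 6.7 -4.2 73.7] F drill [ 2.17 -0.06 33.63] open mm 40.93 tool in drill [[0.0, -1.0, 0.01], [-1.0, -0.0, 0.0], [-0.0, -0.01, -1.0]]
moment drill [ 0.087 -0.337 -0.167] [ 2.440e-01  4.440e-01  1.910e+00 -1.000e-03  7.750e-01  1.675e+00]
```

```bash
python3 -m pendant '[[0,0,1,0,0,0,0.1],[0,0,2,0,0,0,0.1],[0,0,2,0,0,0,0.1]]' 20; python3 w.py; python3 -m pendant '[[0,0,1,0,0,0,0.1],[0,0,2,0,0,0,0.1],[0,0,2,0,0,0,0.1]]' 20; python3 w.py
```

```text
t: 8.1
tcp_pos: [0.5394, 0.1356, 0.1449]
ee_rot: [-2.364, 2.054, -0.012]
wrist_force: [1.4, -0.5, 34.1]
opening: 0.48
t 8.1 tip drill mm [ 6.8 -4.2 71.9] F drill [ 1.27 -0.69 34.13] open mm 40.76 tool in drill [[0.0, -1.0, 0.01], [-1.0, -0.0, 0.0], [-0.0, -0.01, -1.0]]
moment drill [-0.065 -0.234 -0.127] [ 2.440e-01  4.470e-01  1.911e+00 -1.000e-03  7.710e-01  1.675e+00]
t: 8.4
tcp_pos: [0.5394, 0.1356, 0.1431]
ee_rot: [-2.364, 2.054, -0.012]
wrist_force: [0.9, -1.6, 37.3]
opening: 0.483
t 8.4 tip drill mm [ 6.8 -4.2 70.1] F drill [ 0.64 -1.74 37.32] open mm 41.09 tool in drill [[0.0, -1.0, 0.01], [-1.0, -0.0, 0.0], [-0.0, -0.01, -1.0]]
moment drill [ 0.049 -0.063 -0.177] [ 2.440e-01  4.490e-01  1.912e+00 -1.000e-03  7.680e-01  1.675e+00]
```

```bash
python3 -m pendant '[[0,0,1,0,0,0,0.1],[0,0,1.5,0,0,0,0.1],[0,0,1.5,0,0,0,0.1]]' 20; python3 w.py; python3 -m pendant '[[0,0,1,0,0,0,0.1],[0,0,1.5,0,0,0,0.1],[0,0,1.5,0,0,0,0.1]]' 20; python3 w.py
```

```text
t: 8.7
tcp_pos: [0.5394, 0.1356, 0.142]
ee_rot: [-2.364, 2.054, -0.012]
wrist_force: [-0.7, -1.7, 43.7]
opening: 0.481
t 8.7 tip drill mm [ 6.8 -4.2 69. ] F drill [-0.95 -1.56 43.73] open mm 40.86 tool in drill [[0.0, -1.0, 0.01], [-1.0, -0.0, 0.0], [-0.0, -0.01, -1.0]]
moment drill [-0.001  0.218 -0.202] [ 2.440e-01  4.510e-01  1.913e+00 -1.000e-03  7.660e-01  1.675e+00]
t: 9.0
tcp_pos: [0.5395, 0.1355, 0.1409]
ee_rot: [-2.364, 2.054, -0.012]
wrist_force: [-2.8, -1.3, 47.8]
opening: 0.48
t 9.0 tip drill mm [ 6.8 -4.2 67.9] F drill [-2.92 -0.93 47.77] open mm 40.76 tool in drill [[0.0, -1.0, 0.01], [-1.0, -0.0, 0.0], [-0.0, -0.01, -1.0]]
moment drill [-0.189  0.448 -0.265] [ 2.440e-01  4.530e-01  1.913e+00 -1.000e-03  7.630e-01  1.675e+00]
```

Force now rises more steeply at a true tip height of about 70 mm, so the button is at its stop. Next I ease the jaws open with the downward push held.

```bash
python3 -m pendant '[[0,0,0.5,0,0,0,0.02],[0,0,0.5,0,0,0,-0.04],[0,0,0.5,0,0,0,-0.1]]' 20; python3 w.py; python3 -m pendant '[[-0.5,0,0,0,0,0,-0.16],[-1,0,0,0,0,0,-0.22],[-1.5,0,0,0,0,0,-0.28],[-2,0,0,0,0,0,-0.32],[-2,0,0,0,0,0,-0.32]]' 20; python3 w.py
```

```text
t: 9.3
tcp_pos: [0.5392, 0.1369, 0.1395]
ee_rot: [-2.363, 2.053, -0.01]
wrist_force: [-1.2, 11.8, 35.3]
opening: 0.548
t 9.3 tip drill mm [ 6.8 -2.7 66.5] F drill [ 0.45 11.85 35.3 ] open mm 46.56 tool in drill [[0.0, -1.0, 0.01], [-1.0, -0.0, 0.0], [-0.0, -0.01, -1.0]]
moment drill [ 0.813 -0.072 -0.053] [0.245 0.455 1.914 0.002 0.76  1.675]
t: 9.8
tcp_pos: [0.5382, 0.1379, 0.138]
ee_rot: [-2.366, 2.054, -0.009]
wrist_force: [3.8, 5.2, 22.0]
opening: 0.663
t 9.8 tip drill mm [ 5.8 -1.7 65. ] F drill [ 4.51  4.61 21.96] open mm 56.32 tool in drill [[0.0, -1.0, 0.01], [-1.0, -0.0, 0.0], [-0.0, -0.01, -1.0]]
moment drill [ 0.067 -0.577  0.137] [ 0.248  0.457  1.915 -0.     0.76   1.678]
```

```bash
python3 -m pendant '[[0,0,0,0,0,0,-0.4],[0,0,0,0,0,0,-0.46],[0,0,0,0,0,0,-0.46]]' 20; python3 w.py; python3 -m pendant '[[0,0,-2,0,0,0,-0.46],[0,0,-5,0,0,0,-0.46],[0,0,-10,0,0,0,-0.65],[0,0,-25,0,0,0,-0.75],[0,0,-50,0,0,0,-0.75],[0,0,-80,0,0,0,-0.75],[0,0,-100,0,0,0,-0.75],[0,0,-100,0,0,0,-0.75]]' 20
python3 - <<'E'
from h import *
from rig import robot
where(robot)
im=robot.get_image("wrist");pickle.dump(im,open("w5.pkl","wb"));a=pickle.load(open("w2.pkl","rb"))
cv2.imwrite("pics/w5.png",np.hstack([cv2.resize(x["color"][130:290,190:320,::-1],None,fx=3,fy=3,interpolation=cv2.INTER_CUBIC) for x in(a,im)]))
E
```

```text
t: 10.1
tcp_pos: [0.5368, 0.1375, 0.1368]
ee_rot: [-2.368, 2.056, -0.006]
wrist_force: [2.3, 3.5, 14.0]
opening: 0.728
t 10.1 tip drill mm [ 4.1 -2.  63.8] F drill [ 2.77  3.11 13.95] open mm 61.92 tool in drill [[0.0, -1.0, 0.01], [-1.0, -0.0, 0.0], [-0.0, -0.01, -1.0]]
moment drill [ 0.109 -0.422  0.098] [ 0.248  0.458  1.916 -0.     0.76   1.678]
t: 10.9
tcp_pos: [0.5353, 0.1369, 0.2372]
ee_rot: [-2.369, 2.058, -0.004]
wrist_force: [0.6, -0.4, -0.1]
opening: 0.873
t 10.9 tip drill mm [  2.3  -2.4 164.2] F drill [ 0.53 -0.51 -0.12] open mm 74.22 tool in drill [[0.0, -1.0, 0.0], [-1.0, -0.0, 0.0], [-0.0, -0.0, -1.0]]
```

View pics/w5.png

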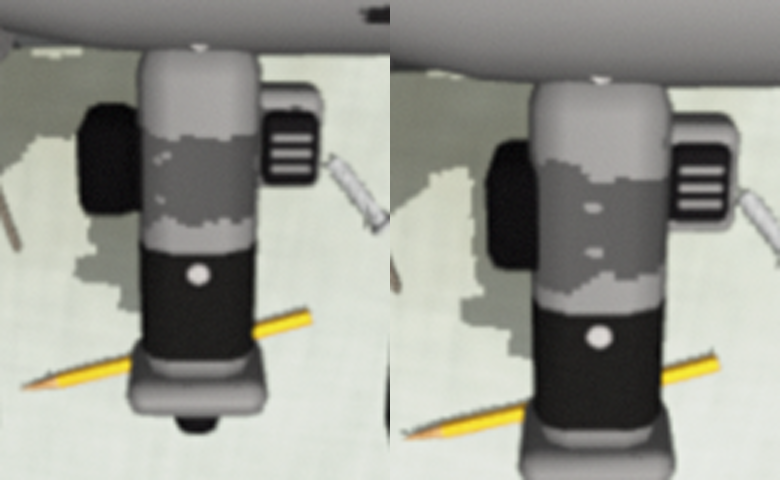

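Left is before, right is after. The trigger now sticks out 0.34 of the handle's width, against 0.52 before (about 6 mm in), and the button sits lower inside its lug: locked on. I'll lift further and do a final check of the whole scene.

```bash
python3 -m pendant '[[0,0,-40,0,0,0,-0.75],[0,0,-80,0,0,0,-0.75],[0,30,-100,0,0,0,-0.75],[0,60,-110,0,0,0,-0.75],[0,60,-110,0,0,0,-0.75],[0,60,-110,0,0,0,-0.75]]'
python3 - <<'E'
from h import *
from rig import robot
where(robot)
w=robot.get_image("wrist");t=robot.get_image("scene")
a=cv2.resize(w["color"],(400,300));b=cv2.resize(t["color"][145:265,230:390],(400,300),interpolation=cv2.INTER_CUBIC)
cv2.imwrite("pics/end.png",np.hstack([a,b])[:,:,::-1])
E
```

```text
t: 11.55
tcp_pos: [0.4743, 0.1282, 0.3437]
ee_rot: [2.372, -2.06, -0.0]
wrist_force: [-0.8, -0.2, 0.2]
opening: 0.875
t 11.55 tip drill mm [-59.6  -2.7 270.7] F drill [-0.86 -0.05  0.16] open mm 74.39 tool in drill [[0.0, -1.0, -0.0], [-1.0, -0.0, -0.0], [0.0, 0.0, -1.0]]
```

View pics/end.png

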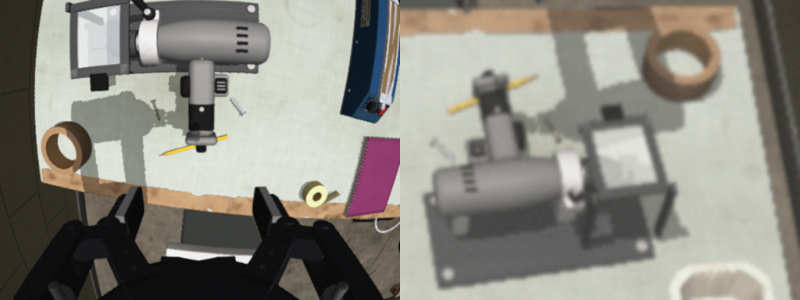

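The guard looks level, the small things appear unmoved, and the arm is clear. I'll check the tab height numerically before handing in.

Run:
```python
from h import *
from rig import robot
d=pickle.load(open("im0.pkl","rb"));w=pickle.load(open("w2.pkl","rb"))
p,e=two(ray(d["scene"],314.8,189.8),ray(w,148/1.5,278/1.5,True));print("tab z",p,e)
if abs(p[2]-.134)<.008: robot.finish_job();print("handed in")
```

```text
tab z [0.52908938 0.26395934 0.13194573] 0.0023268065476865145
the job is handed in; nothing more can be done
handed in
```

The drill is locked on with its guard down, and the job was handed in at about 12 s, well inside the 45 s limit.

**What I did:**
- **Guard:** I pushed the tab down along its arc to the stop.
- **Trigger:** I squeezed it to about 41 mm over handle back and trigger (42 mm is fully squeezed).
- **Button:** I pressed it down with the back finger while the trigger was squeezed.
- **Locking on:** I opened the jaws with the button still held down, then lifted clear.

**Last checks:**
- **Guard:** the tab is at z ≈ 132 mm from two views, against 134 mm expected. The push met a firm stop at 26 N.
- **Trigger:** in the last close view it sticks out about 12 mm from the handle instead of 18 mm, so it is held near 0.006–0.007.
- **Button:** it sits low in its lug in the same view.
- **Surroundings:** the screw, plug, pencil and tape roll looked unmoved, by eye only. The robot was touching nothing, with wrist force under 1 N.

**Less certain:** wrist force reached about 48 N during the button press, which I put down mostly to pad friction on the handle. The limit is 120 N. The button's travel was hidden by the finger then, so I judged it from force and height, and the close view afterwards agreed.

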